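Load a bracket into the welding jig and clamp it

ROBOT

A 6-joint arm with a two-finger parallel gripper is mounted at the origin on the work surface. World frame = base frame: x ahead of the robot, y to its left, z up, the work surface at z = 0. Lengths are in mm, angles in rad, forces in N, time in s.
With the tool pointing down it reaches from about 350 to 850 mm from the base axis. Payload 8.1 kg.
Tool frame: the origin (TCP) lies between the finger pads; the fingertips stand 11 mm ahead of it and the grasp point (between the pads) lies 8 mm behind it; z points along the fingers, y is the line along which they close (so a half turn about z gives the same grasp; the last joint's range is limited). The gripper opens to 85 mm and grips with 20 to 120 N. Pads are 22 mm wide; open, the fingers measure 114 mm over their backs; the gripper's body (76 mm by 85 mm) begins 54 mm behind the grasp point. The pads swing forward as they close: fully open they stand 13 mm farther back than shut.
Start: joints at [-1.382, 0.13, 1.488, -0, 1.523, -0.085], TCP at [162.255, -577.649, 242.292] pointing down, gripper open.
Joint ranges: [-2.96, 2.96], [-0.89, 2.26], [0.02, 2.5], [-1.34, 4.48], [0, 2.73], [-2.66, 2.66]. Speed limits (rad/s): [2.39, 2.39, 2.79, 3.14, 3.14, 3.14].

INTERFACE

Orientations are given as [roll, pitch, yaw] about the fixed x, y, z axes, in that order (R = Rz(yaw) Ry(pitch) Rx(roll)).
In Python, from plant import env gives the robot as it stands. The module is installed in compiled form; this text tells all that it offers.
- The arm moves only by the tool move_arm, never from a script. Its argument "plan" is a list of rows, each a list of 3 entries, a list of its own where there are three numbers: the turn, a rotation vector about the tool's x, y, z in degrees, then the shift along the tool's x, y, z in m, then the finger opening in m, from 0 to 0.0854. A call has 1 to 12 rows; each row is the pose to reach, as a shift and turn from the pose commanded when the call began, along the tool's axes at that moment; what a row does not reach only later rows make up. A row lasts 1/8 s, in which the tool goes at most 62.5 mm and 10.7 degrees, less where a joint would pass 70% of its speed; a pose out of reach is approached as far as the arm can. A call with a gripper value outside its range is refused whole. The fingers move at their own pace and stop on an object; "force" is the grip in N (left out, the last holds). Time passes only in rows, so rows that repeat a pose let the fingers close. It gives the time, the measured TCP pose, the force, the opening and the grip force at its end, in the units of the state.
- env.get_obs(): the state, without advancing time (a new reading comes with each control period).
- env.read_camera(name): name is "scene" or "side" or "wrist"; returns (picture, depth): 384x512x3 uint8, red, green, blue; 384x512 float32, mm along the optical axis (not along the pixel's ray), 0 where there is no reading.
- env.get_calibration(name): a dict with "fx", "fy", "cx", "cy" (pixels), "dist_coeffs" ([k1, k2, p1, p2, k3] as OpenCV has them; the pictures are not rectified), "R" (3x3) and "t" (3): a world point X has camera coordinates R X + t. Camera axes: x right, y down, z forward; pixel columns grow to the right and rows downward; lengths in mm; the calibration is good to about 2 mm. A picture is of the moment at which its call begins: read the wrist's pose just before it. get_calibration takes no time and is no camera call; for the wrist camera it gives the pose at the moment of the call.
- env.hand_in(): hands the job in; it is judged then, once.
The state is a dict: "clock": time; "q": joint angles; "dq": joint speeds; "effort": joint torques, N m; "position": TCP position; "tool_rot": TCP orientation; "force": force on the tool from outside, world axes, zero at the start; "moment": the same for the moment, N m; "grip_width": opening from 0.0 (shut) to 1.0 (fully open); "grip_force": force on a finger pad.
Only numpy, scipy, OpenCV 4.12 (cv2) and the standard library are available. Lean on these libraries where they do the work, as an engineer would, in place of code of your own. Each camera call takes 0.05 s, during which the arm holds its last target. There are 200 camera calls.

TASK

Load the aluminium bracket into the welding jig: tip its tongue in under the jig's overhanging lip, then bring the plate down until it lies flat, fully home in the pocket. Only then push the toggle clamp's handle down past its centre to its stop, so that the rubber pad holds the bracket, and let go. Leave the carton, the can and the wrench where they are.

Things in the scene. Friction and masses are not known exactly. Their poses are not given: they have to be found in the camera images.
- bracket: Loose aluminium bracket, about 0.35 kg (+-25%), flat on the bench. Plate 8 mm thick, 150 mm long: main part x -50 to +70 mm, y +-40 mm; at its -x end a tongue 44 mm wide, x -80 to -50 mm. An upright web on top. Origin: on the plate's underside, below the web's middle (centre of mass within 5 mm of it in x and y). z up when flat; -x is the way the tongue points.
- web_top (a point): Middle of the top edge of the bracket's upright web, bracket point (0, 0, 60) mm. The web, the place to grip it, is 60 mm long along bracket x, 10 mm thick in y, and stands on the plate's top, 8 to 60 mm above the underside. Axes as the bracket.
- tongue_tip (a point): Middle of the lower front edge of the bracket's tongue: bracket point (-80, 0, 0) mm, axes as the bracket.
- jig: Steel welding jig fixed to the bench. Origin on the bench top; z up, +x from the lip end to the clamp end. Base plate x -105 to +185 mm, y +-60 mm; its top, z = 12 mm, is the pocket's floor. Pocket: nose wall (inner face x = -82 mm) with the lip, tail stop, and side guides on both sides (inner faces y = +-42.5 mm, x -40 to +60 mm, up to z = 28 mm, tops flared outward).
- lip_edge (a point): Middle of the lower front edge of the overhanging lip: jig point (-64, 0, 28) mm, axes as the jig. The lip is 90 mm wide in y, z 28 to 36 mm, and covers the pocket from the nose wall (x = -82) to x = -64 mm; the gap under it is 16 mm high, 18 mm deep. Past the tail stop the bracket gets in only tilted, tail up 8 to 18 degrees, tongue first.
- home (a point): Where the bracket's origin belongs: jig point (0, 0, 12) mm; seated, the bracket's origin is within 2 to 3 mm of it, and its x, y and z axes are parallel to the jig's (tongue to jig -x, under the lip).
- tail_top (a point): Middle of the top of the tail stop, jig point (78, 0, 32) mm, axes as the jig. The stop is 12 mm thick in x (inner face x = 72 mm), 60 mm wide in y, and rises 20 mm above the pocket's floor. The plate's tail comes down just inside it, with 4 mm of play in all along x.
- clamp_handle (a joint): Angle (rad) of the toggle clamp's handle: 0 = open, handle raised 1.17 rad above level and leaning to jig +x; it grows as the handle is pushed towards jig +x and down; dead centre 1.27, end stop 1.34 (free end 0.17 rad below level). Left below 1.08 it stays put; from there on the pad is on the plate and springs it back, until past dead centre it locks. It drives the arm with the pad.
- handle_pivot (a point): Handle's turning axis, along jig y, at jig point (162, 0, 68) mm, axes as the jig. The handle is a straight bar: round black grip of 9 mm radius from 19 to 109 mm from this axis. Clamp cheeks around it: x 111 to 177 mm, y +-18 mm, up to z = 82 mm. The open clamp arm leans up and back, within x 105 to 165 mm, below z = 145 mm.
- handle_grip (a point): Point on the handle's centre line, 85 mm from its turning axis. Its x points along the handle to the free end, its z out of the upper face, the one to push. Pushing here takes 1 to 2 N, and up to about 8 N near dead centre.
- clamp_pad: Round rubber pad, 20 mm across, on a spring spindle at the end of the clamp's arm; origin at the middle of its underside. Clamped, it presses on the plate's tail at jig (50, 0) mm with about 10 N.
- carton: Cardboard box 70 x 100 mm, 55 mm high, bystander. Origin at the middle of its underside.
- can: White can 60 mm in diameter, 140 mm high, bystander. Origin at the middle of its underside.
- wrench: Steel wrench lying on the bench, bystander. Origin at the middle of its underside, x along it.
Mind the look-alikes: they are no part of the job. Leave any red or turquoise look-alike of the bracket alone.

How it is judged:
By the outcome, as a careful person would: the job done as asked, in the order asked, and still so for the second after the job is handed in, with the robot touching nothing.
It also fails if it takes over 56 s, if anything falls off the work surface, if the arm or the gripper's body presses on something with over 40 N, if the wrist force passes 120 N, or if a joint passes its speed limit or range.

## Working session

There is one attempt and no reset: what is moved stays moved. The work goes in short steps, Python scripts to look and compute and a tool call to move; the robot and the scene stay as the last step left them, time stands still between calls to the robot, and variables do not carry over. Pictures are saved under pics/ and viewed, at most 10 in all, crops included, and the job is handed in when it is done.

Besides the shell and the picture viewer there is one more tool, called after ">>>" as name(argument=value, ...), one argument or row to a line, values as JSON. move_arm: Moves the arm, as the interface text tells. Its arguments: {"type":"object","properties":{"plan":{"type":"array","items":{"type":"array"}},"force":{"type":"number"}},"required":["plan"]}

```bash
mkdir -p pics; cat > h.py <<'E'
import numpy as np, cv2
from plant import env
from scipy.spatial.transform import Rotation as Ro
def cal(n):
    c=env.get_calibration(n); K=np.array([[c['fx'],0,c['cx']],[0,c['fy'],c['cy']],[0,0,1]]);return K,np.array(c['dist_coeffs'],float),np.array(c['R']),np.array(c['t']).ravel()
def snap(n,tag):
    C=cal(n);im,d=env.read_camera(n);cv2.imwrite(f'pics/{tag}.png',im[:,:,::-1]);np.savez(f'{tag}.npz',im=im,d=d,K=C[0],D=C[1],R=C[2],t=C[3])
def load(tag):
    return np.load(f'{tag}.npz')
def ray(z,uv):
    p=cv2.undistortPoints(np.array(uv,float).reshape(-1,1,2),z['K'],z['D']).reshape(-1,2)
    return np.c_[p,np.ones(len(p))]
def pts(z,uv,r=1):
    out=[]
    for (u,v),q in zip(uv,ray(z,uv)):
        w=z['d'][int(v)-r:int(v)+r+1,int(u)-r:int(u)+r+1];w=w[w>0]
        m=np.median(w) if len(w) else np.nan
        out.append(z['R'].T@(q*m-z['t']))
    return np.array(out)
def onz(z,uv,h):
    o=-z['R'].T@z['t'];out=[]
    for q in ray(z,uv):
        d=z['R'].T@q; out.append(o+d*(h-o[2])/d[2])
    return np.array(out)
def cloud(z):
    v,u=np.mgrid[0:384,0:512];uv=np.c_[u.ravel(),v.ravel()].astype(float)
    return ((ray(z,uv)*z['d'].reshape(-1,1)-z['t'])@z['R']).reshape(384,512,3)
def proj(z,P):
    return cv2.projectPoints(np.array(P,float),cv2.Rodrigues(z['R'])[0],z['t'],z['K'],z['D'])[0].reshape(-1,2)
E
python3 - <<'E'
from h import *
snap('scene','s0');snap('side','d0');
a=cv2.imread('pics/s0.png');b=cv2.imread('pics/d0.png')
cv2.imwrite('pics/s0b.png',cv2.resize(a,(800,600)));cv2.imwrite('pics/d0b.png',cv2.resize(b,(800,600)))
print(env.get_obs())
for n in('scene','side'):
    K,D,R,t=cal(n);print(n,-R.T@t,R[2])
E
```

```text
{'clock': 0.1, 'q': array([-1.38243027e+00,  1.31054765e-01,  1.48914227e+00, -5.42138929e-06,
        1.52300555e+00, -8.53611418e-02]), 'dq': array([ 0.00128379, -0.00051551, -0.00240958, -0.00070436,  0.0026776 ,
       -0.00075888]), 'effort': array([ 1.71649546e-03, -5.70950460e+01, -5.01941407e+01, -2.02360643e-04,
        8.15352949e-03,  7.79418838e-05]), 'position': array([ 162.14821875, -577.19416552,  241.38319511]), 'tool_rot': array([-3.13998811e+00, -1.31864451e-04,  2.73727357e-01]), 'force': array([ 0.31159213,  0.04131719, -0.19941182]), 'moment': array([-0.00382354,  0.01831818,  0.02842666]), 'grip_force': 0.0, 'grip_width': 0.9999179142894917}
scene [1544.52313574 -370.17624459  843.36371809] [-0.75183571  0.35792365 -0.55374519]
side [  58.18112686  763.05954403 1013.43385292] [ 0.38617309 -0.54702789 -0.74271854]
```

View pics/s0b.png

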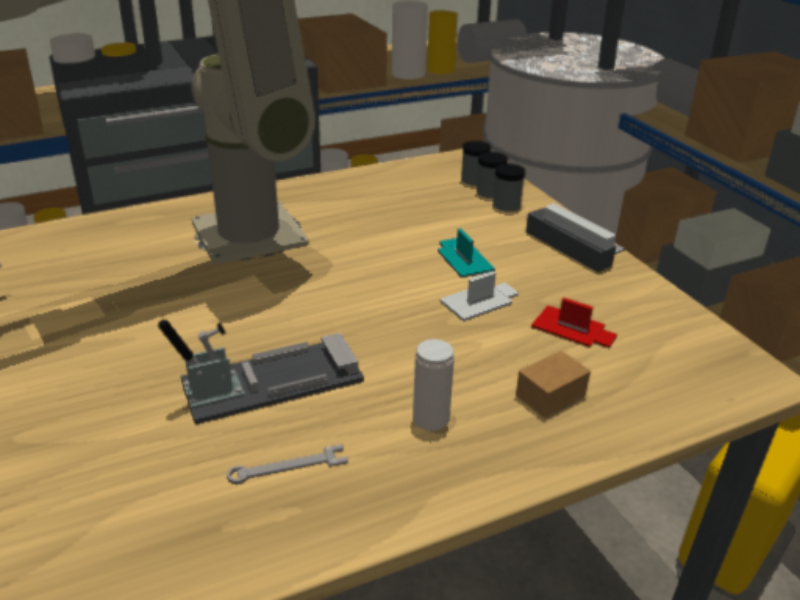

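View pics/d0b.png

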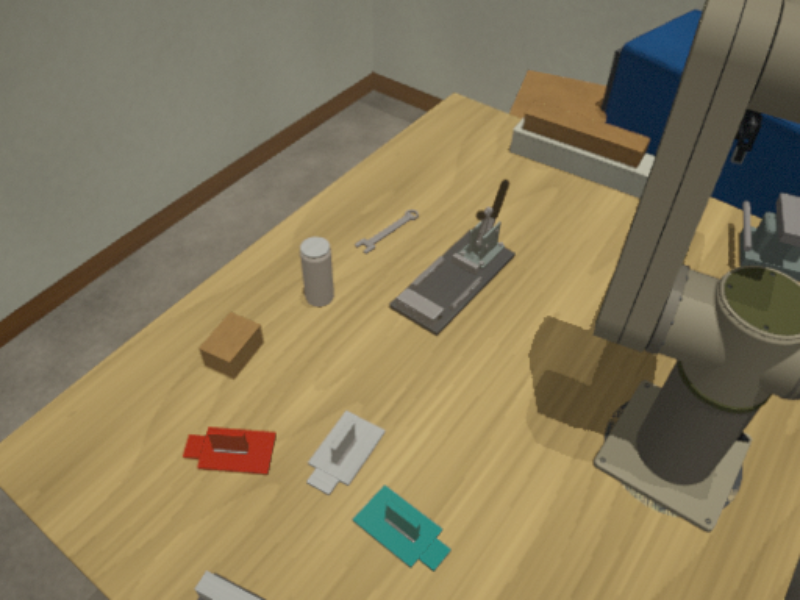

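The scene view shows the grey bracket at about (480,300) with its tongue to the right at (512,291). The jig is at (280,380), with the lip at (340,352) and the clamp at (207,370). The side view has the bracket at (345,450) with its tongue at (320,483), the jig lip at (418,305) and the clamp at (485,240). The carton, can and wrench stand clear of both.

```bash
python3 - <<'E'
from h import *
np.set_printoptions(precision=1,suppress=True)
s=load('s0');d=load('d0');k=1/1.5625
def tri(a,b):
    A=[];B=[]
    for z,uv in((s,a),(d,b)):
        o=-z['R'].T@z['t'];q=z['R'].T@ray(z,[np.array(uv)*k])[0];q/=np.linalg.norm(q)
        P=np.eye(3)-np.outer(q,q);A.append(P);B.append(P@o)
    X=np.linalg.lstsq(np.vstack(A),np.hstack(B),rcond=None)[0]
    return X
T={'web tongue end':((495,273),(334,446)),'web tail end':((469,284),(355,423)),'tongue tip mid':((515,291),(320,487)),
'handle end':((164,324),(504,183))}
for n,(a,b) in T.items(): print(n,tri(a,b))
print('side plate corners z8',onz(d,np.array([[350,412],[384,432],[345,484],[309,463],[310,480],[330,492]])*k,8))
print('scene plate corners z8',onz(s,np.array([[441,300],[464,317],[513,300],[515,287]])*k,8))
print('jig base corners side z12',onz(d,np.array([[391,303],[438,329],[515,254]])*k,12))
print('jig base corners scene z12',onz(s,np.array([[362,377],[197,413],[183,380]])*k,12))
print('can,carton tops side',pts(d,np.array([[315,246],[235,328]])*k), 'bracket web',pts(d,np.array([[343,440],[365,430]])*k))
E
```

```text
web tongue end [456.6 367.3  57. ]
web tail end [460.1 308.3  48.2]
tongue tip mid [451.8 419.3  -0.5]
handle end [ 528.3 -271.9  160.3]
side plate corners z8 [[496.3 274.5   8. ]
 [424.3 270.7   8. ]
 [415.4 387.5   8. ]
 [487.1 394.    8. ]
 [465.3 416.6   8. ]
 [425.6 413.2   8. ]]
scene plate corners z8 [[437.2 264.5   8. ]
 [506.9 277.2   8. ]
 [494.1 395.3   8. ]
 [454.8 425.    8. ]]
jig base corners side z12 [[ 591.9   26.7   12. ]
 [ 478.9   25.7   12. ]
 [ 465.1 -251.    12. ]]
jig base corners scene z12 [[ 599.4   26.8   12. ]
 [ 577.7 -250.7   12. ]
 [ 486.  -253.2   12. ]]
can,carton tops side [[725.8  90.5 138.2]
 [762.3 283.4  53. ]] bracket web [[451.7 345.3  53.2]
 [453.5 286.5   6.1]]
```

```bash
python3 - <<'E'
from h import *
np.set_printoptions(precision=3,suppress=True)
K,D,R,t=cal('wrist');o=env.get_obs();T=Ro.from_euler('xyz',o['tool_rot']).as_matrix()
print(K,'cam in tool',T.T@(-R.T@t-o['position']),'axes in tool (cols)',T.T@R.T)
E
cat >> h.py <<'E'
def rel(p,rpy,base=None):
    "shift (m) and turn (deg) in tool axes from the base (pos,rpy) pose to p,rpy(deg)"
    o=env.get_obs();bp,br=base if base else (o['position'],np.degrees(o['tool_rot']))
    T=Ro.from_euler('xyz',br,degrees=True)
    return np.round((T.inv()*Ro.from_euler('xyz',rpy,degrees=True)).as_rotvec(degrees=True),2),np.round(T.inv().apply(np.array(p)-bp)/1000,4)
E
python3 - <<'E'
from h import *
for p,r in [((350,-450,300),(180,0,50)),((480,-250,330),(180,0,87)),((510,-90,330),(180,0,87)),((458,338,280),(180,0,94))]: print(p,rel(p,r))
E
```

```text
[[303.788   0.    256.408]
 [  0.    303.788 188.337]
 [  0.      0.      1.   ]] cam in tool [  77.283   -0.724 -130.865] axes in tool (cols) [[ 0.    -0.952 -0.305]
 [ 1.     0.001 -0.001]
 [ 0.002 -0.305  0.952]]
(350, -450, 300) (array([-9.000e-02, -3.000e-02, -3.432e+01]), array([ 0.2152, -0.0718, -0.0585]))
(480, -250, 330) (array([-8.000e-02, -6.000e-02, -7.132e+01]), array([ 0.3945, -0.2292, -0.0882]))
(510, -90, 330) (array([-8.000e-02, -6.000e-02, -7.132e+01]), array([ 0.4666, -0.3752, -0.088 ]))
(458, 338, 280) (array([-7.000e-02, -7.000e-02, -7.832e+01]), array([ 0.5322, -0.8012, -0.0373]))
```

>>> move_arm(
  plan=[
    [[0, 0, -8], [0.04, -0.012, -0.02], 0.085],
    [[0, 0, -16], [0.09, -0.03, -0.04], 0.085],
    [[0, 0, -25], [0.15, -0.05, -0.06], 0.085],
    [[0, 0, -34], [0.21, -0.07, -0.08], 0.085],
    [[0, 0, -43], [0.26, -0.11, -0.088], 0.085],
    [[0, 0, -52], [0.31, -0.15, -0.088], 0.085],
    [[0, 0, -61], [0.355, -0.195, -0.088], 0.085],
    [[0, 0, -71], [0.395, -0.24, -0.088], 0.085],
    [[0, 0, -72], [0.425, -0.29, -0.088], 0.085],
    [[0, 0, -72], [0.45, -0.345, -0.088], 0.085],
    [[0, 0, -72], [0.467, -0.4, -0.088], 0.085],
    [[0, 0, -72], [0.467, -0.412, -0.088], 0.085],
  ],
)

```text
clock: 1.6
position: [500.3, -51.3, 330.0]
tool_rot: [-3.141, -0.001, 1.535]
force: [0.1, -0.6, -0.5]
grip_width: 0.995
grip_force: 0.0
```

```bash
python3 - <<'E'
from h import *
snap('wrist','w1'); a=cv2.imread('pics/w1.png');cv2.imwrite('pics/w1b.png',cv2.resize(a,(800,600),interpolation=cv2.INTER_CUBIC));o=env.get_obs();print(o['clock'],o['position'],np.degrees(o['tool_rot']),o['dq'])
E
```

```text
1.65 [499.99874343 -51.81074894 330.07606472] [-1.79962529e+02 -4.26072401e-02  8.79015707e+01] [-0.06328859  0.0144981  -0.01656268 -0.01674086 -0.00512587 -0.04617164]
```

View pics/w1b.png

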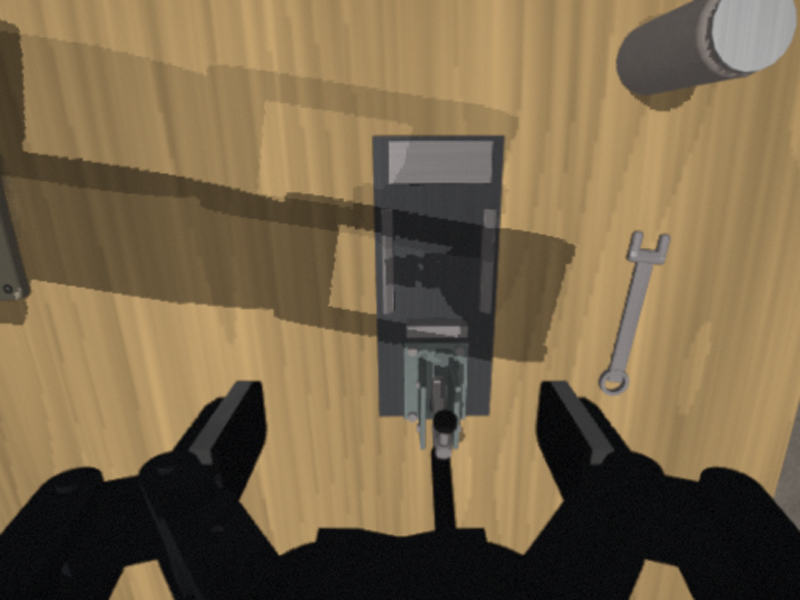

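The wrist view shows the jig nearly square to the picture. The base corners are at about (373,136), (504,136), (379,415) and (489,415), the lip spans (387..493, 140..184), and the tail stop is at (436,331).

```bash
python3 - <<'E'
from h import *
from scipy.optimize import least_squares
np.set_printoptions(precision=1,suppress=True)
z=load('w1');k=1/1.5625
uv=np.array([[373,136],[504,136],[379,415],[489,415]])*k-.2
m=np.array([[-105,-60,12],[-105,60,12],[185,-60,12],[185,60,12]],float)
lip=np.array([[389,184],[491,184]])*k-.2; ml=np.array([[-64,-45,36],[-64,45,36]],float)
tail=np.array([[406,325],[467,325]])*k-.2
mt=np.array([[72,-30,32],[72,30,32]],float)
U=np.vstack([uv,lip,tail]);M=np.vstack([m,ml,mt])
def W(p): 
    c,s=np.cos(p[2]),np.sin(p[2]);return M@np.array([[c,-s,0],[s,c,0],[0,0,1]]).T+[p[0],p[1],p[3]]
f=lambda p:(proj(z,W(p))-U).ravel()
r=least_squares(f,[530,-80,np.radians(-92),0]);print(r.x,np.degrees(r.x[2]));print(f(r.x).reshape(-1,2))
r=least_squares(lambda p:f([*p,0]),[530,-80,np.radians(-92)]);print(r.x,np.degrees(r.x[2]))
print('depth',pts(z,np.array([[440,150],[400,155],[480,155],[436,331],[435,200],[435,270]])*k))
s=load('s0');d=load('d0')
p=r.x;c_,s_=np.cos(p[2]),np.sin(p[2])
Wm=lambda q:np.array([[c_,-s_,0],[s_,c_,0],[0,0,1]])@np.array(q,float)+[p[0],p[1],0]
Q=[Wm(q) for q in([-105,-60,12],[-105,60,12],[185,60,12],[185,-60,12],[204,0,168])]
print('scene',proj(s,Q)/k,'\nside',proj(d,Q)/k)
E
```

```text
[533.1 -71.4  -1.6  -5.2] -91.77491988761565
[[-0.1  0.1]
 [ 0.2 -0.1]
 [-0.1  0.1]
 [-0.4 -0.3]
 [ 0.1 -0. ]
 [-0.3 -0.2]
 [ 0.2  0.3]
 [ 0.3  0.1]]
[532.7 -70.3  -1.6] -91.76514026914758
depth [[ 535.4   21.2   35.2]
 [ 500.8   18.3   36. ]
 [ 569.9   16.    35.6]
 [ 529.9 -147.8   31.4]
 [ 532.   -24.1   11. ]
 [ 531.1  -91.8   10.9]]
scene [[340.3 336.4]
 [364.4 374.9]
 [194.4 417.6]
 [180.4 373.5]
 [161.2 319.4]] 
side [[436.1 333.1]
 [387.6 303.9]
 [468.9 229.3]
 [514.8 253. ]
 [505.7 179.9]]
```

```bash
python3 - <<'E'
from h import *
print(rel((458,355,240),(180,0,94.4)))
E
```

```text
(array([-0.04, -0.04, -6.5 ]), array([ 0.4049, -0.0568,  0.0904]))
```

>>> move_arm(
  plan=[
    [[0, 0, -1], [0.06, -0.008, 0], 0.085],
    [[0, 0, -2], [0.12, -0.016, 0], 0.085],
    [[0, 0, -3], [0.18, -0.025, 0], 0.085],
    [[0, 0, -4], [0.24, -0.034, 0.02], 0.085],
    [[0, 0, -5], [0.3, -0.042, 0.04], 0.085],
    [[0, 0, -6], [0.36, -0.05, 0.065], 0.085],
    [[0, 0, -6.5], [0.4, -0.057, 0.09], 0.085],
    [[0, 0, -6.5], [0.4, -0.057, 0.09], 0.085],
  ],
)

```text
clock: 2.65
position: [458.2, 347.8, 236.4]
tool_rot: [-3.136, 0.003, 1.646]
force: [0.1, -0.6, -0.5]
grip_width: 0.992
grip_force: 0.0
```

```bash
python3 - <<'E'
from h import *
snap('wrist','w2'); a=cv2.imread('pics/w2.png');cv2.imwrite('pics/w2b.png',cv2.resize(a,(800,600),interpolation=cv2.INTER_CUBIC));o=env.get_obs();print(o['clock'],o['position'],np.degrees(o['tool_rot']),o['dq'])
E
```

```text
2.7 [459.28792493 346.69039142 238.20511637] [-1.79822978e+02  1.32506686e-01  9.42524514e+01] [-0.03649228 -0.04206647 -0.01651892 -0.01040269  0.01197756 -0.00563058]
```

View pics/w2b.png

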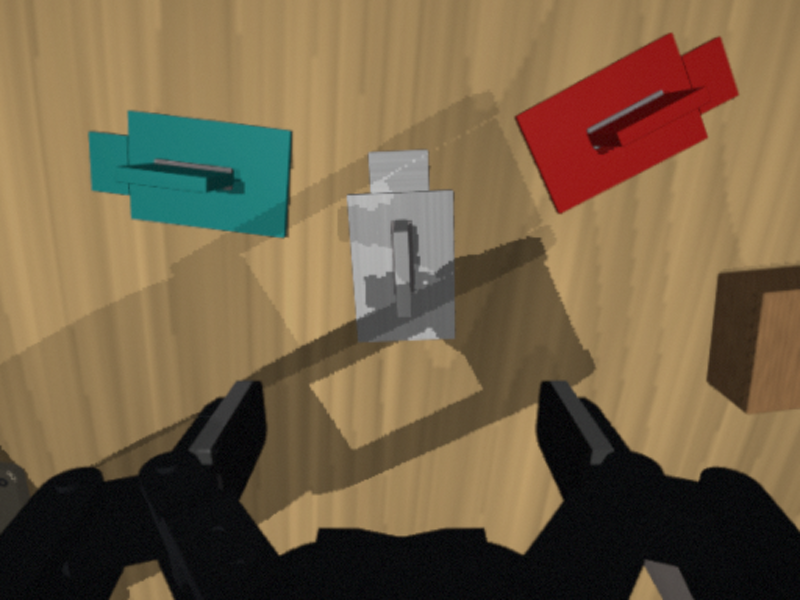

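The bracket's plate corners are at about (347,195), (453,190), (358,341) and (455,339). Its tongue tip runs from (369,153) to (428,150), and the web's top runs from (401,231) to (404,317). The red and turquoise look-alikes lie clear to either side.

```bash
python3 - <<'E'
from h import *
from scipy.optimize import least_squares
np.set_printoptions(precision=2,suppress=True)
z=load('w2');k=1/1.5625
U=np.array([[347,195],[453,190],[358,341],[455,339],[369,153],[428,150],[401,231],[404,317]])*k-.2
M=np.array([[-50,-40,8],[-50,40,8],[70,-40,8],[70,40,8],[-80,-22,8],[-80,22,8],[-30,0,60],[30,0,60]],float)
def W(p): 
    c,s=np.cos(p[2]),np.sin(p[2]);return M@np.array([[c,-s,0],[s,c,0],[0,0,1]]).T+[p[0],p[1],p[3]]
f=lambda p:(proj(z,W(p))-U).ravel()
for g in (lambda p:f(p),lambda p:f([*p[:3],0])):
    r=least_squares(g,[458,338,np.radians(-86),0]);print(r.x,np.degrees(r.x[2]));print(g(r.x).reshape(-1,2))
print('depth',pts(z,np.array([[402,270],[402,300],[435,250],[400,170]])*k))
p=r.x
th=np.degrees(p[2])+180
for h in (100,35): print(h,rel((p[0],p[1],h),(180,0,th)))
o=env.get_obs();print(o['position'],np.degrees(o['tool_rot']))
E
```

```text
[457.82 340.83  -1.45  -3.35] -83.29195407057695
[[ 0.05 -0.05]
 [ 0.23  0.32]
 [ 0.01  0.45]
 [-0.27 -0.49]
 [-0.34 -0.25]
 [ 0.24  0.01]
 [-0.16  0.21]
 [ 0.22 -0.21]]
[457.79 341.43  -1.45   0.  ] -83.29250637203229
[[-0.29 -0.27]
 [ 0.54  0.08]
 [-0.23  1.06]
 [ 0.02  0.1 ]
 [-0.54 -0.74]
 [ 0.4  -0.5 ]
 [-0.16  0.21]
 [ 0.23  0.35]]
depth [[457.31 345.05  59.78]
 [458.95 323.62  58.78]
 [482.42 349.     7.02]
 [450.91 406.97   7.5 ]]
100 (array([-0.18,  0.13, -2.46]), array([-0.  , -0.  ,  0.14]))
35 (array([-0.18,  0.13, -2.46]), array([-0. , -0. ,  0.2]))
[459.29 346.69 238.21] [-179.82    0.13   94.25]
```

```bash
cat >> h.py <<'E'
def comp(c,turn,sh):
    T=Ro.from_euler('xyz',c[1],degrees=True)
    return np.array(c[0])+T.apply(np.array(sh)*1000),(T*Ro.from_rotvec(turn,degrees=True)).as_euler('xyz',degrees=True)
E
python3 - <<'E'
from h import *
np.set_printoptions(precision=4,suppress=True)
c=((162.255,-577.649,242.292),(180,0,np.degrees(-1.382+np.pi/2+.085)))
c=comp(c,(0,0,-72),(.467,-.412,-.088));print(c)
c=comp(c,(0,0,-6.5),(.4,-.057,.09));print(c)
o=env.get_obs();print(o['position'],np.degrees(o['tool_rot']))
th=96.71
for h in (100,36): print(h,rel((457.8,341.2,h),(180,0,th),c))
E
```

```text
(array([500.4599, -54.7241, 330.292 ]), array([180.    ,   0.    ,  87.6874]))
(array([459.6471, 347.2502, 240.292 ]), array([180.    ,   0.    ,  94.1874]))
[459.2879 346.6904 238.2051] [-179.823     0.1325   94.2525]
100 (array([ 0.  ,  0.  , -2.52]), array([-0.0059, -0.0023,  0.1403]))
36 (array([ 0.  ,  0.  , -2.52]), array([-0.0059, -0.0023,  0.2043]))
```

>>> move_arm(
  plan=[
    [[0, 0, -1.5], [-0.006, -0.0023, 0.05], 0.06],
    [[0, 0, -2.5], [-0.006, -0.0023, 0.1], 0.06],
    [[0, 0, -2.5], [-0.006, -0.0023, 0.14], 0.06],
    [[0, 0, -2.5], [-0.006, -0.0023, 0.175], 0.06],
    [[0, 0, -2.5], [-0.006, -0.0023, 0.204], 0.06],
    [[0, 0, -2.5], [-0.006, -0.0023, 0.204], 0.06],
    [[0, 0, -2.5], [-0.006, -0.0023, 0.204], 0.03],
    [[0, 0, -2.5], [-0.006, -0.0023, 0.204], 0.005],
    [[0, 0, -2.5], [-0.006, -0.0023, 0.204], 0.0],
    [[0, 0, -2.5], [-0.006, -0.0023, 0.204], 0.0],
    [[0, 0, -2.5], [-0.006, -0.0023, 0.204], 0.0],
  ],
  force=70,
)

```text
clock: 4.08
position: [459.1, 341.7, 38.1]
tool_rot: [3.139, -0.001, 1.688]
force: [0.8, -2.7, 7.4]
grip_width: 0.108
grip_force: 69.5
```

```bash
cat >> h.py <<'E'
J=np.array([532.7,-70.6,0.]);JY=-91.77
OFF=np.array([80,0,38.])
def tool(tip,th,off=OFF,dyaw=0):
    "tool pose for the tongue tip at jig point tip, tail up th deg"
    Rj=Ro.from_euler('z',JY,degrees=True);Rb=Rj*Ro.from_euler('z',dyaw,degrees=True)*Ro.from_euler('y',-th,degrees=True)
    p=J+Rj.apply(tip)+Rb.apply(off)
    return p,(Rb*Ro.from_euler('y',180,degrees=True)).as_euler('xyz',degrees=True)
def show(c,*P):
    for p in P: print(p,tool(*p)[0].round(1),*rel(*tool(*p),c))
E
python3 - <<'E'
from h import *
np.set_printoptions(precision=4,suppress=True)
c=comp(((459.6471, 347.2502, 240.292),(180,0,94.1874)),(0,0,-2.5),(-.006,-.0023,.204));print(c)
o=env.get_obs();print(o['position'],np.degrees(o['tool_rot']),o['force'])
show(c,((-80,0,130),0),((-58,0,100),0),((-55,0,60),12))
E
```

```text
(array([457.7914, 341.0983,  36.292 ]), array([180.    ,   0.    ,  96.6874]))
[459.1134 341.7224  38.1471] [179.8312  -0.0527  96.699 ] [ 0.8043 -2.6544  7.3743]
((-80, 0, 130), 0) [532.7 -70.6 168. ] [ 0.   -0.    8.46] [-0.4176  0.0265 -0.1317]
((-58, 0, 100), 0) [532.  -92.6 138. ] [ 0.   -0.    8.46] [-0.4394  0.0232 -0.1017]
((-55, 0, 60), 12) [532.2 -85.9 113.8] [  0.89 -11.98   8.43] [-0.4328  0.0242 -0.0775]
```

>>> move_arm(
  plan=[
    [[0, 0, 0], [0, 0, -0.02], 0],
    [[0, 0, 0], [0, 0, -0.06], 0],
    [[0, 0, 0], [-0.02, 0.001, -0.1], 0],
    [[0, 0, 1], [-0.07, 0.004, -0.125], 0],
    [[0, 0, 2.5], [-0.125, 0.008, -0.13], 0],
    [[0, 0, 4], [-0.185, 0.012, -0.13], 0],
    [[0, 0, 5.5], [-0.245, 0.016, -0.13], 0],
    [[0, 0, 7], [-0.3, 0.019, -0.13], 0],
    [[0.2, -3, 8.4], [-0.35, 0.022, -0.125], 0],
    [[0.6, -8, 8.4], [-0.4, 0.024, -0.11], 0],
    [[0.9, -12, 8.4], [-0.433, 0.0242, -0.0975], 0],
    [[0.9, -12, 8.4], [-0.433, 0.0242, -0.0975], 0],
  ],
)

```text
clock: 5.58
position: [531.0, -87.0, 132.9]
tool_rot: [-3.138, 0.21, 1.539]
force: [-0.5, 0.0, -2.7]
grip_width: 0.101
grip_force: 68.7
```

```bash
python3 - <<'E'
from h import *
np.set_printoptions(precision=4,suppress=True)
c=comp(((457.7914, 341.0983,  36.292),(180,0,96.6874)),(.9,-12,8.4),(-.433,.0242,-.0975));print(c)
snap('wrist','w3');snap('scene','s3'); a=cv2.imread('pics/w3.png');cv2.imwrite('pics/w3b.png',cv2.resize(a[:, 90:430],(800,600) if 0 else (680,768))[0:600]);o=env.get_obs();print(o['clock'],o['position'],np.degrees(o['tool_rot']),o['force'],abs(o['dq']).max(),o['grip_width'])
E
```

```text
(array([532.2506, -86.1375, 133.792 ]), array([-179.9843,   12.0229,   88.2581]))
5.675 [532.024  -85.5498 134.2196] [-179.9674   11.9452   88.2401] [-0.4776  0.2055 -3.6089] 0.010025468320279842 0.10635377011552699
```

View pics/w3b.png

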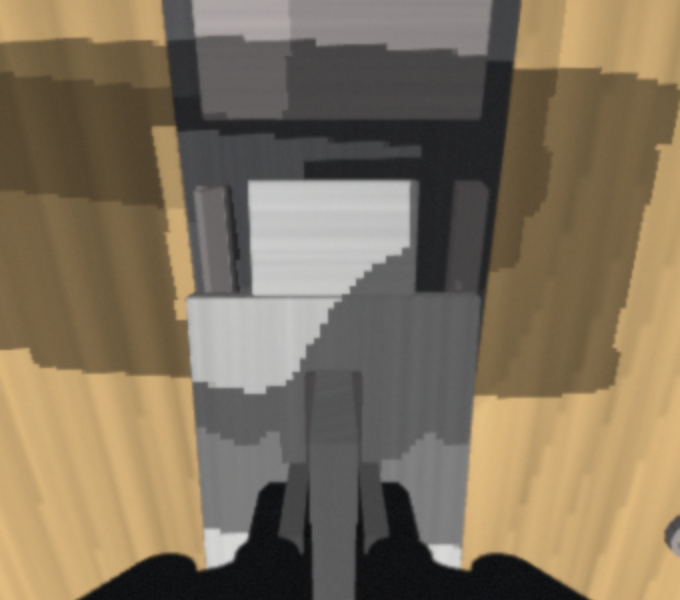

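The wrist view shows the bracket held square. The tongue's tip edge is at crop (249..410, 181), the shoulders at (190,297) and (478,297), and the lip's front edge ahead of it at (203..482, 118).

```bash
python3 - <<'E'
from h import *
from scipy.optimize import least_squares
np.set_printoptions(precision=2,suppress=True)
z=load('w3')
g=lambda a:np.array(a,float)/2+[90,0]-.25
U=g([[249,181],[411,181],[190,297],[478,297]])
M=np.array([[-80,-22,8],[-80,22,8],[-50,-40,8],[-50,40,8]],float)
o=env.get_obs();T=Ro.from_euler('xyz',o['tool_rot']);tp=o['position']
Rb=T*Ro.from_euler('y',-180,degrees=True)
# bracket pose: TCP offset in bracket coords (ox,oy,oz), yaw
def W(p): return tp+(Rb*Ro.from_euler('z',p[3],degrees=True)).apply(M-np.array([p[0],p[1],p[2]]))
f=lambda p:(proj(z,W(p))-U).ravel()
r=least_squares(f,[0,0,38,0]);print('free',r.x,f(r.x))
r=least_squares(lambda p:f([p[0],p[1],38,p[2]]),[0,0,0]);print('z38',r.x,f([r.x[0],r.x[1],38,r.x[2]]))
print('depth tongue in bracket coords',Rb.inv().apply(pts(z,g([[330,230],[270,330],[300,270]]))-tp)+[0,0,38])
L=onz(z,g([[203,118.5],[482,118.5]]),36);print('lip',L,'jig', Ro.from_euler('z',-JY,degrees=True).apply(L-J))
G=onz(z,g([[236,290],[452,290]]),20);print('guides inner~', Ro.from_euler('z',-JY,degrees=True).apply(G-J))
E
```

```text
free [-2.05  2.01 46.1   0.37] [-0.48  1.06  1.95  0.46 -0.67 -0.36 -0.89 -1.24]
z38 [-1.5   1.96  0.37] [-2.67 -0.1   4.09 -0.74 -4.18  1.32  2.64  0.39]
depth tongue in bracket coords [[-66.02  -2.86   5.37]
 [-39.43 -19.26   5.85]
 [-55.68 -10.82   5.68]]
lip [[490.44  -4.96  36.  ]
 [579.89  -7.74  36.  ]] jig [[-64.3  -44.27  36.  ]
 [-64.29  45.23  36.  ]]
guides inner~ [[  0.81 -40.96  20.  ]
 [  0.74  44.19  20.  ]]
```

```bash
python3 - <<'E'
from h import *
np.set_printoptions(precision=1,suppress=True)
z=load('w3');o=env.get_obs();T=Ro.from_euler('xyz',o['tool_rot']);tp=o['position']
Rb=T*Ro.from_euler('y',-180,degrees=True)
print(z['D'],z['d'][100:150:12,250])
C=cloud(z);B=Rb.inv().apply((C.reshape(-1,3)-tp)).reshape(C.shape)+[0,0,40]
for v in (100,125,140,160,200):
    row=B[v];m=(abs(row[:,2]-8)<3);u=np.where(m)[0];u=u[(u>120)&(u<400)]
    print(v,u.min(),u.max(),row[u.min()],row[u.max()],(row[u.min()]+row[u.max()])[1]/2)
for u in (220,250,285):
    col=B[:,u];m=np.where(abs(col[:,2]-8)<3)[0];print(u,m.min(),col[m.min()])
for u in (192,315):
    col=B[:,u];m=np.where(abs(col[:,2]-8)<3)[0];print(u,m.min(),col[m.min()])
# web: top edge
web=B[(B[...,2]>50)&(B[...,2]<70)&(abs(B[...,0])<45)&(abs(B[...,1])<12)]
print('web',np.percentile(web,[2,50,98],axis=0))
pl=B[95:240,185:325].reshape(-1,3);pl=pl[(abs(pl[:,2]-8)<4)];A=np.c_[pl[:,:2],np.ones(len(pl))];print('plane',np.linalg.lstsq(A,pl[:,2],rcond=None)[0]*[57.3,57.3,1])
E
```

```text
[-0.  0.  0.  0.  0.] [155.6 157.4 159.2 161.3 163.6]
100 214 299 [-73.5 -23.7   8. ] [-73.4  20.1   6.1] -1.8282200765948033
125 215 298 [-60.8 -23.7   7.7] [-60.7  20.    6.2] -1.860461933552875
140 216 297 [-53.2 -23.3   9.2] [-52.7  19.8   6.3] -1.7661797149992644
160 184 329 [-42.2 -41.3   8.3] [-41.9  37.7   6.7] -1.7950186873508613
200 187 326 [-18.5 -41.7   6.6] [-18.9  37.5   7.4] -2.0988566106224695
220 90 [-78.4 -20.7   6.5]
250 90 [-78.4  -5.2   8.1]
285 90 [-78.4  12.6   6.8]
192 148 [-48.6 -36.6   7.6]
315 148 [-48.4  29.7   6.4]
web [[-28.7 -10.6  51.4]
 [ -7.8  -1.6  59.6]
 [ 28.4   9.1  68.5]]
plane [ 0.2 -0.3  7.7]
```

```bash
sed -i 's/^OFF=.*/OFF=np.array([78.7,1.8,39.8])/' h.py; python3 - <<'E'
from h import *
np.set_printoptions(precision=4,suppress=True)
c=((532.2506, -86.1375, 133.792),(-179.9843,   12.0229,   88.2581))
show(c,((-56,0,40),12),((-56,0,17),12))
E
```

```text
((-56, 0, 40), 12) [534.1 -83.4  95.3] [-0.01  0.02  0.03] [0.0108 0.0018 0.0371]
((-56, 0, 17), 12) [534.1 -83.4  72.3] [-0.01  0.02  0.03] [0.0156 0.0018 0.0596]
```

>>> move_arm(
  plan=[
    [[0, 0, 0], [0.005, 0.001, 0.016], 0],
    [[0, 0, 0], [0.0108, 0.0018, 0.037], 0],
    [[0, 0, 0], [0.014, 0.0018, 0.05], 0],
    [[0, 0, 0], [0.0156, 0.0018, 0.0596], 0],
    [[0, 0, 0], [0.0156, 0.0018, 0.0596], 0],
    [[0, 0, 0], [0.0156, 0.0018, 0.0596], 0],
    [[0, 0, 0], [0.0156, 0.0018, 0.0596], 0],
  ],
)

```text
clock: 6.55
position: [534.8, -83.5, 73.1]
tool_rot: [3.14, 0.21, 1.54]
force: [-0.2, -0.2, -2.4]
grip_width: 0.103
grip_force: 68.6
```

```bash
python3 - <<'E'
from h import *
np.set_printoptions(precision=2,suppress=True)
c=comp(((532.2506, -86.1375, 133.792),(-179.9843,   12.0229,   88.2581)),(0,0,0),(.0156,.0018,.0596));print(*c)
snap('wrist','w4');snap('side','d4');a=cv2.imread('pics/w4.png')[:300,90:430];cv2.imwrite('pics/w4b.png',cv2.resize(a,None,fx=2,fy=2));o=env.get_obs();print(o['clock'],o['position'],np.degrees(o['tool_rot']),o['force'],abs(o['dq']).max())
z=load('w4');C=cloud(z);Q=Ro.from_euler('z',-JY,degrees=True).apply(C.reshape(-1,3)-J).reshape(C.shape)
for u in (225,250,275):
    print(u,[tuple(Q[v,u].round(1)) for v in range(20,110,8)])
for v in (85,100,115,160):
    print(v,[(u,*Q[v,u].round(1)[1:]) for u in range(180,335,6)])
E
```

```text
[534.12 -83.35  72.25] [-179.98   12.02   88.26]
6.65 [534.58 -83.44  72.9 ] [179.95  12.03  88.24] [-0.55 -0.69 -3.08] 0.002037498429412405
225 [(np.float64(-90.5), np.float64(-12.2), np.float64(34.9)), (np.float64(-87.3), np.float64(-12.3), np.float64(34.7)), (np.float64(-84.1), np.float64(-12.4), np.float64(35.4)), (np.float64(-80.8), np.float64(-12.6), np.float64(35.6)), (np.float64(-77.5), np.float64(-12.6), np.float64(36.4)), (np.float64(-74.1), np.float64(-12.9), np.float64(35.8)), (np.float64(-70.5), np.float64(-13.1), np.float64(35.2)), (np.float64(-67.0), np.float64(-13.2), np.float64(35.7)), (np.float64(-58.7), np.float64(-15.8), np.float64(10.9)), (np.float64(-57.5), np.float64(-14.5), np.float64(25.9)), (np.float64(-54.0), np.float64(-14.5), np.float64(28.1)), (np.float64(-49.8), np.float64(-14.7), np.float64(27.9))]
250 [(np.float64(-90.4), np.float64(-1.3), np.float64(34.8)), (np.float64(-87.3), np.float64(-1.3), np.float64(35.9)), (np.float64(-84.0), np.float64(-1.3), np.float64(35.1)), (np.float64(-80.6), np.float64(-1.4), np.float64(33.4)), (np.float64(-77.4), np.fl
[... 4933 characters left out ...]
float64(34.4)), (240, np.float64(-7.3), np.float64(34.4)), (246, np.float64(-4.1), np.float64(34.8)), (252, np.float64(-0.8), np.float64(34.2)), (258, np.float64(2.4), np.float64(33.8)), (264, np.float64(5.7), np.float64(34.5)), (270, np.float64(8.9), np.float64(34.1)), (276, np.float64(12.2), np.float64(34.4)), (282, np.float64(15.4), np.float64(34.5)), (288, np.float64(18.7), np.float64(34.1)), (294, np.float64(21.9), np.float64(34.5)), (300, np.float64(25.2), np.float64(34.1)), (306, np.float64(28.4), np.float64(34.9)), (312, np.float64(31.6), np.float64(34.9)), (318, np.float64(35.2), np.float64(33.6)), (324, np.float64(38.4), np.float64(33.8)), (330, np.float64(44.7), np.float64(22.4))]
```

View pics/w4b.png

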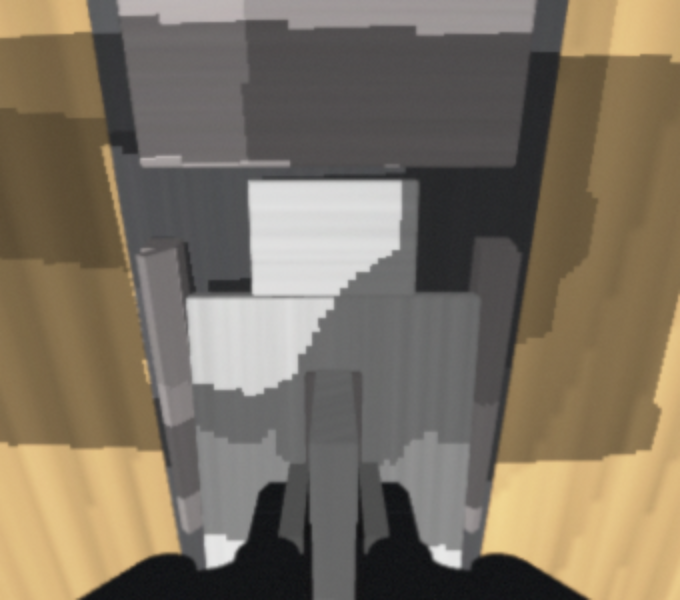

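The tongue is now at crop (249..417, 180), just in front of the lip edge at y 166, between guides whose inner edges are at about x 185 and 472. I'll check the centring numerically.

```bash
python3 - <<'E'
from h import *
np.set_printoptions(precision=2,suppress=True)
z=load('w4');C=cloud(z);Q=Ro.from_euler('z',-JY,degrees=True).apply(C.reshape(-1,3)-J).reshape(C.shape)
med=lambda L:np.round(np.median(np.array(L),axis=0),2)
L=[]
for v in range(45,78,2):
    u=np.where((Q[v,:,2]>31)&(Q[v,:,2]<40)&(abs(Q[v,:,1])<60))[0];L.append((Q[v,u.min(),1],Q[v,u.max(),1]))
print('lip',med(L))
L=[]
for v in range(96,140,2):
    u=np.where((Q[v,:,2]>22)&(abs(Q[v,:,1])<30)&(Q[v,:,2]<36))[0];L.append((Q[v,u.min(),1],Q[v,u.max(),1]))
print('tongue',med(L))
for a,b in((126,146),(152,180),(180,210)):
    L=[];P=[]
    for v in range(a,b,2):
        g=(Q[v,:,2]>23)&(Q[v,:,2]<31);y=Q[v,:,1]
        l=np.where(g&(y<-35)&(y>-62))[0];r=np.where(g&(y>35)&(y<62))[0]
        if len(l) and len(r):L.append((y[l.min()],y[l.max()],y[r.min()],y[r.max()]))
        p=np.where((Q[v,:,2]>32)&(abs(y)<50)&(Q[v,:,2]<50))[0]
        if len(p):P.append((y[p.min()],y[p.max()]))
    print(a,'guides',med(L) if L else 0,'plate',med(P) if P else 0, Q[(a+b)//2,250,0])
E
```

```text
lip [-44.43  44.71]
tongue [-20.17  23.12]
126 guides [-51.91 -44.23  44.48  51.94] plate [-18.43  20.02] -35.98016722671511
152 guides [-51.84 -44.07  44.92  52.37] plate [-38.21  41.06] -19.533156955997157
180 guides [-51.54 -43.91  45.56  52.46] plate [-38.08  41.08] -14.01966707219746
```

>>> move_arm(
  plan=[
    [[0, 0, 0], [0.0004, -0.0011, 0.002], 0],
    [[0, 0, 0], [0.0008, -0.0011, 0.0039], 0],
    [[0, 0, 0], [0.001, -0.0011, 0.0049], 0],
    [[0, 0, 0], [0.001, -0.0011, 0.0049], 0],
    [[0, 0, 0], [0.001, -0.0011, 0.0049], 0],
  ],
)

```text
clock: 7.28
position: [533.0, -83.4, 67.3]
tool_rot: [-3.141, 0.21, 1.54]
force: [0.2, 0.7, -3.5]
grip_width: 0.11
grip_force: 68.6
```

No contact yet, so I'll go down a little further until it touches.

>>> move_arm(
  plan=[
    [[0, 0, 0], [0.0002, 0, 0.001], 0],
    [[0, 0, 0], [0.0004, 0, 0.002], 0],
    [[0, 0, 0], [0.0004, 0, 0.002], 0],
  ],
)

```text
clock: 7.65
position: [533.2, -83.5, 65.6]
tool_rot: [3.141, 0.21, 1.54]
force: [-0.7, -1.2, -0.6]
grip_width: 0.109
grip_force: 69.3
```

>>> move_arm(
  plan=[
    [[0, 0, 0], [-0.0002, 0, -0.0008], 0],
    [[0, 0, 0], [0.0037, 0, -0.0016], 0],
    [[0, 0, 0], [0.0076, 0, -0.0025], 0],
    [[0, 0, 0], [0.0115, 0, -0.0033], 0],
    [[0, 0, 0], [0.0154, 0, -0.0041], 0],
    [[0, 0, 0], [0.0193, 0, -0.005], 0],
    [[0, 0, 0], [0.0215, 0, -0.0055], 0],
    [[0, 0, 0], [0.0215, 0, -0.0055], 0],
  ],
)

```text
clock: 8.65
position: [533.7, -61.1, 66.1]
tool_rot: [-3.141, 0.21, 1.541]
force: [-0.6, 0.4, -3.6]
grip_width: 0.108
grip_force: 68.8
```

>>> move_arm(
  plan=[
    [[0, 0, 0], [0.001, 0, -0.0002], 0],
    [[0, 0, 0], [0.002, 0, -0.0004], 0],
    [[0, 0, 0], [0.0029, 0, -0.0006], 0],
    [[0, 0, 0], [0.0039, 0, -0.0008], 0],
    [[0, 0, 0], [0.0039, 0, -0.0008], 0],
  ],
)

```text
clock: 9.28
position: [533.9, -59.8, 66.9]
tool_rot: [-3.141, 0.214, 1.54]
force: [-1.0, -12.5, 0.1]
grip_width: 0.109
grip_force: 68.7
```

```bash
python3 - <<'E'
from h import *
np.set_printoptions(precision=4,suppress=True)
c=comp(((534.12,-83.35,72.25),(-179.984,12.023,88.258)),(0,0,0),(.0268,-.0011,.0006));print(*c)
off=np.array([79,0,38.]);
# virtual jig tip from commanded pose
Rb=Ro.from_euler('xyz',c[1],degrees=True)*Ro.from_euler('y',-180,degrees=True)
tip=Ro.from_euler('z',-JY,degrees=True).apply(c[0]-Rb.apply(off)-J);print('tip cmd',tip)
for th,dx,z in((12,4.4,12.8),(10,4.4,12.7),(8,4.4,12.6),(6,4.4,12.5),(4,4.4,12.5),(2,4.4,12.5),(0,4.4,12.3),(0,4.4,11)):
    p=(tip[0]+dx,tip[1],z);t=tool(p,th,off);print(th,dx,z,t[0].round(1),*rel(*t,c))
E
```

```text
[533.8134 -57.2414  66.0809] [-179.984   12.023   88.258]
tip cmd [-82.7381   0.6557  12.4584]
12 4.4 12.8 [533.6 -61.7  66.4] [-0.01  0.02  0.03] [-0.0044 -0.      0.0006]
10 4.4 12.7 [533.6 -63.5  63.8] [-0.01  2.02  0.03] [-0.0056 -0.      0.0035]
8 4.4 12.6 [533.5 -65.2  61.2] [-0.01  4.02  0.03] [-0.0068 -0.      0.0064]
6 4.4 12.5 [533.5 -66.9  58.5] [-0.01  6.02  0.03] [-0.0079 -0.      0.0094]
4 4.4 12.5 [533.4 -68.4  55.9] [-0.01  8.02  0.03] [-0.0088 -0.      0.0123]
2 4.4 12.5 [533.4 -69.9  53.2] [-0.01 10.02  0.03] [-0.0097 -0.      0.0152]
0 4.4 12.3 [533.3 -71.3  50.3] [-0.01 12.02  0.03] [-0.0105 -0.      0.0184]
0 4.4 11 [533.3 -71.3  49. ] [-0.01 12.02  0.03] [-0.0102 -0.      0.0196]
```

>>> move_arm(
  plan=[
    [[0, 0, 0], [-0.0022, 0, 0.0003], 0],
    [[0, 0, 0], [-0.0044, 0, 0.0006], 0],
    [[0, 1, 0], [-0.005, 0, 0.002], 0],
    [[0, 2, 0], [-0.0056, 0, 0.0035], 0],
    [[0, 3, 0], [-0.0062, 0, 0.005], 0],
    [[0, 4, 0], [-0.0068, 0, 0.0064], 0],
    [[0, 5, 0], [-0.0073, 0, 0.0079], 0],
    [[0, 6, 0], [-0.0079, 0, 0.0094], 0],
    [[0, 6, 0], [-0.0079, 0, 0.0094], 0],
  ],
)

```text
clock: 10.4
position: [533.4, -67.3, 58.4]
tool_rot: [-3.141, 0.105, 1.54]
force: [0.4, -0.1, -3.7]
grip_width: 0.108
grip_force: 68.7
```

>>> move_arm(
  plan=[
    [[0, 1, 0], [-0.0006, 0, 0.0014], 0],
    [[0, 2, 0], [-0.0012, 0, 0.0027], 0],
    [[0, 3, 0], [-0.0018, 0, 0.0042], 0],
    [[0, 4, 0], [-0.0024, 0, 0.0056], 0],
    [[0, 5, 0], [-0.003, 0, 0.0071], 0],
    [[0, 6, 0], [-0.0035, 0, 0.0086], 0],
    [[0, 6, 0], [-0.0035, 0, 0.0086], 0],
    [[0, 6, 0], [-0.0035, 0, 0.0086], 0],
  ],
)

```text
clock: 11.4
position: [533.3, -71.4, 50.3]
tool_rot: [-3.141, 0.001, 1.54]
force: [0.9, -0.1, -3.0]
grip_width: 0.103
grip_force: 68.7
```

```bash
python3 - <<'E'
from h import *
np.set_printoptions(precision=2,suppress=True)
snap('wrist','w5');o=env.get_obs();print(o['clock'],o['position'],np.degrees(o['tool_rot']),o['force'],o['moment'])
z=load('w5');C=cloud(z);Q=Ro.from_euler('z',-JY,degrees=True).apply(C.reshape(-1,3)-J).reshape(C.shape)
b=Q[125:250,170:340].reshape(-1,3);b=b[(abs(b[:,1])<36)&(b[:,2]>14)&(b[:,2]<26)&(b[:,0]>-60)&(b[:,0]<20)&(abs(b[:,1])>8)]
A=np.c_[b[:,:2],np.ones(len(b))];k=np.linalg.lstsq(A,b[:,2],rcond=None)[0];print('plate plane deg,z',np.degrees(k[:2]),k[2],len(b))
a=cv2.imread('pics/w5.png')[:300,90:430];cv2.imwrite('pics/w5b.png',cv2.resize(a,None,fx=2,fy=2))
E
```

```text
11.45 [533.35 -71.27  50.33] [-179.98    0.03   88.26] [ 1.32  0.28 -3.21] [0.02 0.04 0.03]
plate plane deg,z [ 0.18 -0.14] 19.424084359392964 10548
```

View pics/w5b.png

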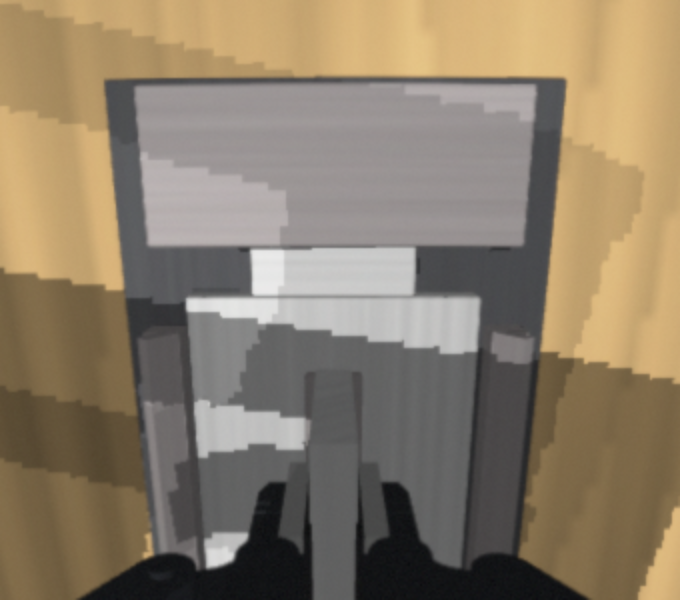

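The tongue is under the lip (crop 252..415 at y 246) and the plate lies flat between the guides. Its measured top is about 19.4 to 20 mm, where 20 is home. I'll press gently to seat it, then release.

>>> move_arm(
  plan=[
    [[0, 0, 0], [0, 0, 0.0008], 0],
    [[0, 0, 0], [0, 0, 0.0016], 0],
    [[0, 0, 0], [0, 0, 0.002], 0],
    [[0, 0, 0], [0, 0, 0.002], 0],
  ],
)

```text
clock: 11.95
position: [533.5, -71.3, 50.2]
tool_rot: [-3.141, 0.001, 1.541]
force: [-11.5, 1.3, 15.8]
grip_width: 0.108
grip_force: 71.9
```

>>> move_arm(
  plan=[
    [[0, 0, 0], [0, -0.0007, -0.001], 0],
    [[0, 0, 0], [0, -0.0014, -0.0005], 0],
    [[0, 0, 0], [0, -0.0014, 0], 0],
    [[0, 0, 0], [0, -0.0014, 0], 0],
  ],
)

```text
clock: 12.45
position: [533.3, -71.3, 50.1]
tool_rot: [3.139, 0.001, 1.541]
force: [-4.4, 1.5, 12.7]
grip_width: 0.106
grip_force: 71.3
```

>>> move_arm(
  plan=[
    [[0, 0, 0], [0, -0.0003, -0.001], 0.02],
    [[0, 0, 0], [0, -0.0003, -0.0015], 0.04],
    [[0, 0, 0], [0, -0.0003, -0.0015], 0.05],
    [[0, 0, 0], [0, -0.0003, -0.0015], 0.05],
    [[0, 0, 0], [0, 0, -0.02], 0.05],
    [[0, 0, 0], [0, 0, -0.05], 0.05],
    [[0, 0, 0], [0, 0, -0.09], 0.05],
    [[0, 0, 0], [0, 0, -0.13], 0.05],
    [[0, 0, 0], [0, 0, -0.17], 0.05],
    [[0, 0, 0], [0.03, 0, -0.2], 0.05],
    [[0, 0, 0], [0.05, 0, -0.22], 0.0],
    [[0, 0, 0], [0.05, 0, -0.22], 0.0],
  ],
)

```text
clock: 13.95
position: [534.5, -20.0, 270.8]
tool_rot: [3.138, 0.001, 1.543]
force: [0.6, 0.2, 0.1]
grip_width: 0.164
grip_force: 0.0
```

```bash
python3 - <<'E'
from h import *
from scipy.optimize import least_squares
np.set_printoptions(precision=2,suppress=True)
snap('wrist','w6');o=env.get_obs();print(o['clock'],o['position'],np.degrees(o['tool_rot']),o['force'],abs(o['dq']).max())
z=load('w6');C=cloud(z);Q=Ro.from_euler('z',-JY,degrees=True).apply(C.reshape(-1,3)-J).reshape(C.shape)
def sel(x0,x1,y0,y1,z0,z1):
    m=(Q[...,0]>x0)&(Q[...,0]<x1)&(abs(Q[...,1])>y0)&(abs(Q[...,1])<y1)&(Q[...,2]>z0)&(Q[...,2]<z1);return Q[m]
b=sel(-45,65,9,36,14,30);A=np.c_[b[:,:2],np.ones(len(b))];k=np.linalg.lstsq(A,b[:,2],rcond=None)[0];print('plane deg',np.degrees(k[:2]),k[2])
for n,s in(('floor y36+',(-45,60,200,0,0,0)),):pass
w=sel(-45,45,0,15,56,64);print('web top',np.percentile(w,[1,50,99],axis=0))
f=sel(-63,-52,26,40,5,16);print('floor z',np.median(f[:,2]),'lip z',np.median(sel(-90,-66,0,40,30,40)[:,2]),'tail stop',np.percentile(sel(65,90,0,28,27,36),[1,50,99],axis=0))
u,v=proj(z,[Ro.from_euler('z',JY,degrees=True).apply([20,0,30])+J])[0].astype(int);print(u,v)
a=cv2.imread('pics/w6.png');x0=max(0,u-120);y0=max(0,v-110);cv2.imwrite('pics/w6b.png',cv2.resize(a[y0:y0+200,x0:x0+240],None,fx=3,fy=3));print(x0,y0)
E
```

```text
14.0 [533.79 -20.74 268.88] [179.95   0.05  88.35] [-0.17 -0.26 -0.72] 0.034337840452004734
plane deg [-0.08 -0.04] 19.23231398666053
web top [[-29.48  -5.27  56.12]
 [-29.05  -1.15  59.69]
 [-28.6    4.12  63.85]]
floor z 11.215445135855479 lip z 35.284796983836074 tail stop [[ 71.8  -16.82  27.09]
 [ 77.46   1.08  31.01]
 [ 84.41  18.25  33.21]]
256 210
136 100
```

View pics/w6b.png

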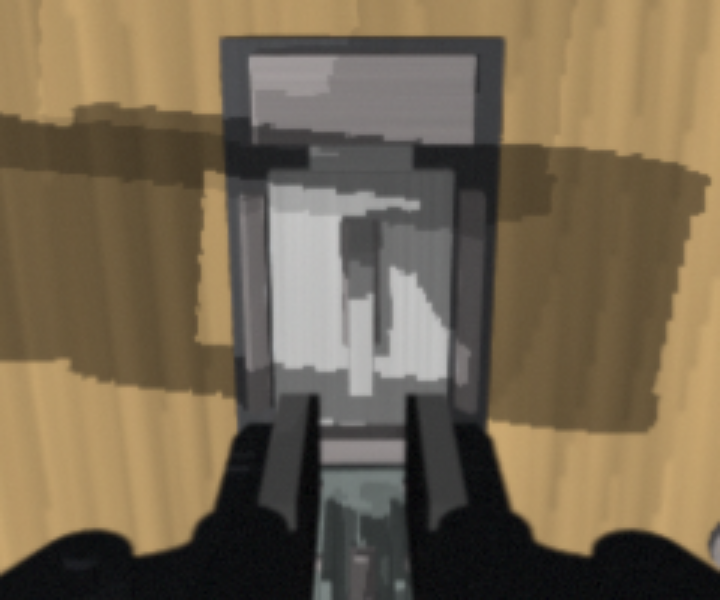

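The bracket is seated. The plate's top is parallel to the floor and 8.0 mm above it, the tongue is under the lip and the tail is inside its stop. Next is the clamp handle: I'll come in with closed fingers on the lip side of it.

>>> move_arm(
  plan=[
    [[0, 0, 0], [-0.03, 0.0015, 0], 0],
    [[0, 0, 0], [-0.08, 0.0015, 0], 0],
    [[0, 0, 0], [-0.135, 0.0015, 0], 0],
    [[0, 0, 0], [-0.185, 0.0015, 0], 0],
    [[0, 0, 0], [-0.212, 0.0015, 0], 0],
    [[0, 0, 0], [-0.215, 0.0015, 0.03], 0],
    [[0, 0, 0], [-0.216, 0.0015, 0.06], 0],
    [[0, 0, 0], [-0.216, 0.0015, 0.085], 0],
    [[0, 0, 0], [-0.216, 0.0015, 0.098], 0],
    [[0, 0, 0], [-0.216, 0.0015, 0.098], 0],
  ],
)

```text
clock: 15.25
position: [527.2, -236.9, 168.5]
tool_rot: [-3.138, -0.001, 1.54]
force: [0.3, 0.6, 0.9]
grip_width: -0.001
grip_force: 0.0
```

```bash
python3 - <<'E'
from h import *
np.set_printoptions(precision=2,suppress=True)
snap('side','d7');o=env.get_obs();print(o['clock'],o['position'],Ro.from_euler('z',-JY,degrees=True).apply(o['position']-J),o['force'],o['grip_width'])
z=load('d7');C=cloud(z);Q=Ro.from_euler('z',-JY,degrees=True).apply(C.reshape(-1,3)-J).reshape(C.shape)
u,v=proj(z,[o['position']])[0].astype(int);print(u,v)
a=cv2.imread('pics/d7.png');cv2.imwrite('pics/d7b.png',cv2.resize(a[v-70:v+70,u-80:u+80],None,fx=4,fy=4))
E
```

```text
15.3 [ 528.1  -237.27  170.05] [166.74   0.55 170.05] [ 0.37 -0.55  0.14] 0.0030396918106353164
317 120
```

View pics/d7b.png

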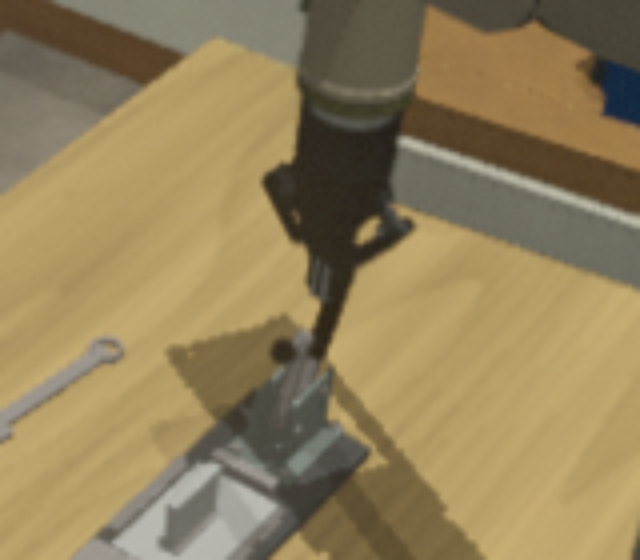

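The closed fingertips, at crop (318,290), stand just on the lip side of the handle at (330,310), and nothing is touched yet. I'll push along the arc.

>>> move_arm(
  plan=[
    [[0, 0, 0], [-0.011, 0, 0.002], 0],
    [[0, 0, 0], [-0.023, 0, 0.0045], 0],
    [[0, 0, 0], [-0.032, 0, 0.009], 0],
    [[0, 0, 0], [-0.041, 0, 0.017], 0],
    [[0, 0, 0], [-0.049, 0, 0.025], 0],
    [[0, 0, 0], [-0.055, 0, 0.034], 0],
    [[0, 0, 0], [-0.061, 0, 0.044], 0],
    [[0, 0, 0], [-0.066, 0, 0.054], 0],
    [[0, 0, 0], [-0.071, 0, 0.064], 0],
    [[0, 0, 0], [-0.071, 0, 0.064], 0],
  ],
)

```text
clock: 16.55
position: [525.2, -307.8, 104.6]
tool_rot: [-3.139, -0.001, 1.54]
force: [0.1, 0.0, -0.2]
grip_width: -0.001
grip_force: 0.0
```

>>> move_arm(
  plan=[
    [[0, 0, 0], [-0.003, 0, 0.006], 0],
    [[0, 0, 0], [-0.007, 0, 0.012], 0],
    [[0, 0, 0], [-0.0095, 0, 0.018], 0],
    [[0, 0, 0], [-0.0105, 0, 0.024], 0],
    [[0, 0, 0], [-0.0105, 0, 0.03], 0],
    [[0, 0, 0], [-0.0105, 0, 0.034], 0],
    [[0, 0, 0], [-0.0105, 0, 0.034], 0],
    [[0, 0, 0], [-0.0105, 0, 0.034], 0],
  ],
)

```text
clock: 17.55
position: [526.2, -319.0, 74.0]
tool_rot: [3.141, 0.001, 1.54]
force: [-5.2, 3.8, 14.1]
grip_width: -0.0
grip_force: 7.0
```

>>> move_arm(
  plan=[
    [[0, 0, 0], [0, 0, 0.002], 0],
    [[0, 0, 0], [0, 0, 0.003], 0],
    [[0, 0, 0], [0, 0, 0.003], 0],
  ],
)

```text
clock: 17.92
position: [526.6, -319.1, 73.5]
tool_rot: [3.141, 0.001, 1.541]
force: [-12.3, 9.8, 32.8]
grip_width: -0.002
grip_force: 15.6
```

The push is hard against the stop: 0.5 mm more travel added 19 N. I'll let go upward and check.

>>> move_arm(
  plan=[
    [[0, 0, 0], [0, 0, -0.005], 0],
    [[0, 0, 0], [0, 0, -0.03], 0],
    [[0, 0, 0], [0, 0, -0.08], 0],
    [[0, 0, 0], [0, 0, -0.13], 0],
    [[0, 0, 0], [0.04, 0, -0.18], 0],
    [[0, 0, 0], [0.1, 0, -0.21], 0],
    [[0, 0, 0], [0.16, 0, -0.22], 0],
    [[0, 0, 0], [0.215, 0, -0.22], 0],
    [[0, 0, 0], [0.215, 0, -0.22], 0],
    [[0, 0, 0], [0.215, 0, -0.22], 0],
  ],
)

```text
clock: 19.18
position: [532.4, -103.9, 288.8]
tool_rot: [-3.141, 0.001, 1.541]
force: [-0.8, 0.1, -0.2]
grip_width: 0.001
grip_force: 0.0
```

```bash
python3 - <<'E'
from h import *
np.set_printoptions(precision=2,suppress=True)
snap('wrist','w8');snap('side','d8');o=env.get_obs();print(o['clock'],o['position'],o['force'])
z=load('d8');C=cloud(z);Q=Ro.from_euler('z',-JY,degrees=True).apply(C.reshape(-1,3)-J).reshape(C.shape)
u,v=proj(z,[J+Ro.from_euler('z',JY,degrees=True).apply([90,0,40])])[0].astype(int)
a=cv2.imread('pics/d8.png')[v-70:v+70,u-80:u+80]
b=cv2.imread('pics/w8.png');cv2.imwrite('pics/f8b.png',np.hstack([cv2.resize(a,(400,350)),cv2.resize(b,(400,350))]))
m=(Q[...,0]>185)&(Q[...,0]<285)&(abs(Q[...,1])<12)&(Q[...,2]>20);h=Q[m];print('handle pts',len(h))
for x in range(190,280,10):
    q=h[(abs(h[:,0]-x)<5)]
    if len(q):print(x,len(q),np.percentile(q[:,2],95))
b=Q[(Q[...,0]>-45)&(Q[...,0]<65)&(abs(Q[...,1])>9)&(abs(Q[...,1])<36)&(Q[...,2]>14)&(Q[...,2]<30)]
A=np.c_[b[:,:2],np.ones(len(b))];k=np.linalg.lstsq(A,b[:,2],rcond=None)[0];print('plate',np.degrees(k[:2]),k[2],len(b))
E
```

```text
19.275 [ 532.37 -104.9   288.78] [ 0.22 -0.74  0.48]
handle pts 75
190 9 73.11155330529324
200 6 70.89420642242791
210 12 70.76379978425844
220 10 68.40213645463159
230 9 69.24466860582832
240 11 65.80686839922302
250 8 65.77085012563599
260 10 63.20588889713936
plate [0.27 0.43] 20.14139879841099 307
```

View pics/f8b.png

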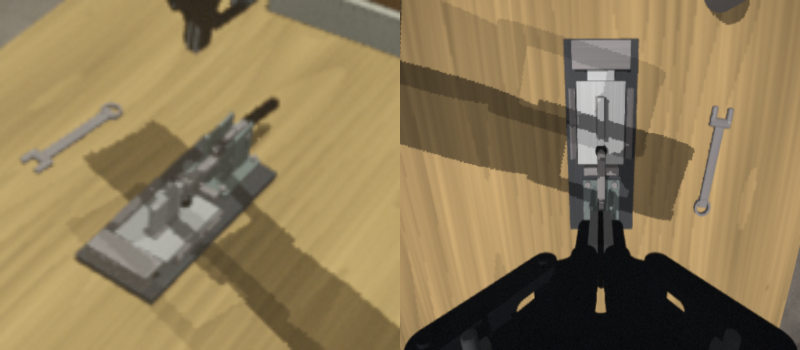

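The handle slopes about 0.15 rad below level (left picture, near (260,110)), so it has passed dead centre and is at its stop. The pad is down on the plate's tail, at (600,150) in the right picture. The bracket is flat under the lip and the arm is clear.

```bash
python3 -c "
from plant import env
print(env.hand_in())"
```

```text
the job is handed in; nothing more can be done
None
```

The bracket is seated flat in the jig with its tongue under the lip, the clamp handle is down past centre against its stop, and the job was handed in at about 19 s with the arm clear and the carton, can and wrench untouched.

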